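# Reunite the lamp pairs for rewiring

## Task

Three pairs of small bedside lamp bases are going to be rewired, one pair to a tray, but so far only one lamp of each pair is in its tray. Stand each missing partner upright on the floor of the tray that holds its twin (same shape and same size), beside the twin without touching it, and let go. Set the ceramics down gently, without dropping them or knocking any lamp over, and leave the lamps already in the trays, and the small ball lamp that has no twin, where they are.

Things in the scene. Friction and masses are not known exactly. Their poses are not given: they have to be found in the camera images.
- ball_mid (a point): The loose ball lamp, a ceramic lamp base standing on the bench: a white ball 92 mm across on a round foot 66 mm across, 148 mm tall overall, about 0.45 kg. Grip it by the black lampholder on top, an upright cylinder on its axis, 28 mm across, 45 mm tall, its middle 51.5 mm above this point. Point: on its axis, half-way up; z up. 
- column_mid (a point): The loose column lamp, a ceramic lamp base standing on the bench: a slim white column (up to 48 mm across) on a square plinth 76 x 76 x 18 mm, sides along its x and y; 158 mm tall overall, about 0.45 kg. Grip it by the black lampholder on top, an upright cylinder on its axis, 28 mm across, 45 mm tall, its middle 56.5 mm above this point. Point: on its axis, half-way up; z up. 
- ring_mid (a point): The loose ring lamp, a ceramic lamp base standing on the bench: an upright white ring 92 mm across, 28 mm thick, in its x-z plane, on an oblong foot 80 mm (x) by 50 mm (y); 150 mm tall overall, about 0.4 kg. Grip it by the black lampholder on top, an upright cylinder on its axis, 28 mm across, 45 mm tall, its middle 52.5 mm above this point. Point: on its axis, half-way up; z up. 
- ball_twin_mid (a point): The ball lamp already in a tray, standing loose near one end of it: same shape and size as the loose ball lamp. Point: on its axis, half-way up; z up. Which tray and which end differ from start to start.
- column_twin_mid (a point): The column lamp already in a tray, standing loose near one end of it: same shape and size as the loose column lamp. Point: on its axis, half-way up; z up. Which tray and which end differ from start to start.
- ring_twin_mid (a point): The ring lamp already in a tray, standing loose near one end of it: same shape and size as the loose ring lamp. Point: on its axis, half-way up; z up. Which tray and which end differ from start to start.
- small_ball_mid (a point): The odd lamp, with no twin: a small white ball lamp base on the bench among the loose ones, ball 68 mm across, foot 54 mm, 118 mm tall overall, with the same black lampholder. Point: on its axis, half-way up; z up. 
- tray1: One of three like plywood trays, fixed: outside 242 mm long (its x), 132 mm wide (its y), 24 mm high; walls and floor 6 mm thick, inside 230 x 120 mm. Origin: centre of its underside, z up. One lamp stands in it about 60 mm from the centre towards one end; the other half is free, with room for the partner 60 mm from the centre towards the other end.
- tray2: One of three like plywood trays, fixed: outside 242 mm long (its x), 132 mm wide (its y), 24 mm high; walls and floor 6 mm thick, inside 230 x 120 mm. Origin: centre of its underside, z up. One lamp stands in it about 60 mm from the centre towards one end; the other half is free, with room for the partner 60 mm from the centre towards the other end.
- tray3: One of three like plywood trays, fixed: outside 242 mm long (its x), 132 mm wide (its y), 24 mm high; walls and floor 6 mm thick, inside 230 x 120 mm. Origin: centre of its underside, z up. One lamp stands in it about 60 mm from the centre towards one end; the other half is free, with room for the partner 60 mm from the centre towards the other end.
Not all that is in view belongs to the job. Leave any orange or yellow look-alike of the part that bears ball_mid alone.

How it is judged (in metres and radians):
At the end, for the whole second after the job is handed in: The loose ball, column and ring lamps stand at rest, upright (0.05 rad), on the floor of their twin's tray (height 4 mm; axis within 105 mm of its centre along, 50 mm across), not touching the twin; the twins and the small ball lamp stand upright within 20 mm of their start (((x of ball_mid in the frame of tray1 between -0.105 and 0.105 m and y of ball_mid in the frame of tray1 between -0.05 and 0.05 m and x of ball_twin_mid in the frame of tray1 between -0.105 and 0.105 m and y of ball_twin_mid in the frame of tray1 between -0.05 and 0.05 m) or (x of ball_mid in the frame of tray2 between -0.105 and 0.105 m and y of ball_mid in the frame of tray2 between -0.05 and 0.05 m and x of ball_twin_mid in the frame of tray2 between -0.105 and 0.105 m and y of ball_twin_mid in the frame of tray2 between -0.05 and 0.05 m) or (x of ball_mid in the frame of tray3 between -0.105 and 0.105 m and y of ball_mid in the frame of tray3 between -0.05 and 0.05 m and x of ball_twin_mid in the frame of tray3 between -0.105 and 0.105 m and y of ball_twin_mid in the frame of tray3 between -0.05 and 0.05 m)) and height (world z) of ball_mid between 0.076 and 0.084 m and angle between each of ball_mid, ball_twin_mid, column_mid, column_twin_mid, ring_mid, ring_twin_mid, small_ball_mid's own z axis and vertical below 0.05 rad and height (world z) of ball_twin_mid between 0.076 and 0.084 m and contact force between ball and ball_twin below 0.05 N and linear speed of each of ball, column, ring below 0.02 m/s and angular speed of each of ball, column, ring below 0.1 rad/s and distance of each of ball_twin_mid, column_twin_mid, ring_twin_mid, small_ball_mid from where it was at the start of the episode below 0.02 m and ((x of column_mid in the frame of tray1 between -0.105 and 0.105 m and y of column_mid in the frame of tray1 between -0.05 and 0.05 m and x of column_twin_mid in the frame of tray1 between -0.105 and 0.105 m and y of column_twin_mid in the frame of tray1 between -0.05 and 0.05 m) or (x of column_mid in the frame of tray2 between -0.105 and 0.105 m and y of column_mid in the frame of tray2 between -0.05 and 0.05 m and x of column_twin_mid in the frame of tray2 between -0.105 and 0.105 m and y of column_twin_mid in the frame of tray2 between -0.05 and 0.05 m) or (x of column_mid in the frame of tray3 between -0.105 and 0.105 m and y of column_mid in the frame of tray3 between -0.05 and 0.05 m and x of column_twin_mid in the frame of tray3 between -0.105 and 0.105 m and y of column_twin_mid in the frame of tray3 between -0.05 and 0.05 m)) and height (world z) of column_mid between 0.081 and 0.089 m and height (world z) of column_twin_mid between 0.081 and 0.089 m and contact force between column and column_twin below 0.05 N and ((x of ring_mid in the frame of tray1 between -0.105 and 0.105 m and y of ring_mid in the frame of tray1 between -0.05 and 0.05 m and x of ring_twin_mid in the frame of tray1 between -0.105 and 0.105 m and y of ring_twin_mid in the frame of tray1 between -0.05 and 0.05 m) or (x of ring_mid in the frame of tray2 between -0.105 and 0.105 m and y of ring_mid in the frame of tray2 between -0.05 and 0.05 m and x of ring_twin_mid in the frame of tray2 between -0.105 and 0.105 m and y of ring_twin_mid in the frame of tray2 between -0.05 and 0.05 m) or (x of ring_mid in the frame of tray3 between -0.105 and 0.105 m and y of ring_mid in the frame of tray3 between -0.05 and 0.05 m and x of ring_twin_mid in the frame of tray3 between -0.105 and 0.105 m and y of ring_twin_mid in the frame of tray3 between -0.05 and 0.05 m)) and height (world z) of ring_mid between 0.077 and 0.085 m and height (world z) of ring_twin_mid between 0.077 and 0.085 m and contact force between ring and ring_twin below 0.05 N).
It fails at once if a lamp already in a tray is shifted by more than 20 mm or tipped ((distance of ball_twin_mid from where it was at the start of the episode above 0.02 m or angle between ball_twin_mid's own z axis and vertical above 0.3 rad) or (distance of column_twin_mid from where it was at the start of the episode above 0.02 m or angle between column_twin_mid's own z axis and vertical above 0.3 rad) or (distance of ring_twin_mid from where it was at the start of the episode above 0.02 m or angle between ring_twin_mid's own z axis and vertical above 0.3 rad)).
It fails at once if the small ball lamp is shifted by more than 20 mm or tipped (distance of small_ball_mid from where it was at the start of the episode above 0.02 m or angle between small_ball_mid's own z axis and vertical above 0.3 rad).
It fails at once if a lamp is dropped (falls free from more than about 25 mm) ((linear speed of ball above 0.7 m/s and contact force between ball and the fingers below 0.05 N) or (linear speed of column above 0.7 m/s and contact force between column and the fingers below 0.05 N) or (linear speed of ring above 0.7 m/s and contact force between ring and the fingers below 0.05 N)).
It fails at once if a lamp is knocked over (angle between any of ball_mid, column_mid, ring_mid's own z axis and vertical above 0.7 rad).
It also fails if it takes over 96 s, if anything falls off the work surface, if the arm or the gripper's body presses on something with over 40 N, if the wrist force passes 120 N, or if a joint passes its speed limit or range.

## Robot

A 6-joint arm with a two-finger parallel gripper is mounted at the origin on the work surface. World frame = base frame: x ahead of the robot, y to its left, z up, the work surface at z = 0. Lengths are in mm, angles in rad, forces in N, time in s.
With the tool pointing down it reaches from about 400 to 925 mm from the base axis. Payload 12.5 kg.
Tool frame: the origin (TCP) lies midway between the tips of the shut fingers; the grasp point (between the pads) lies 19 mm behind it; z points along the fingers, y is the line along which they close (so a half turn about z gives the same grasp; the last joint's range is limited). The gripper opens to 95 mm and grips with 3 to 60 N. Pads are 20 mm wide; open, the fingers measure 119 mm over their backs; the gripper's body (75 mm by 180 mm) begins 59 mm behind the grasp point.
Start: joints at [-1.428, 0.491, 1.559, -0, 1.092, -0.106], TCP at [153.923, -605.771, 176.661] pointing down, gripper open.
Joint ranges: [-3.1, 3.1], [-0.84, 2.19], [0.05, 2.79], [-1.13, 4.28], [0.06, 2.93], [-2.69, 2.69]. Speed limits (rad/s): [2.22, 2.22, 2.79, 3.14, 3.14, 3.14].

## Interface

Orientations are given as [roll, pitch, yaw] about the fixed x, y, z axes, in that order (R = Rz(yaw) Ry(pitch) Rx(roll)).
In Python, from cell import env gives the robot as it stands.
- The arm moves only by the tool arm_command, never from a script. Its argument "targets" is a list of rows, each a list of 5 numbers: the shift along the tool's x, y, z in mm, then the turn about the tool's z in degrees, then the opening, from 0 (shut) to 1 (fully open). In form: [[tx, ty, tz, roll, fingers], ...]. A call has 1 to 5 rows; each row is the pose to reach, as a shift and turn from the pose commanded when the call began, along the tool's axes at that moment; what a row does not reach only later rows make up. A row lasts 1/10 s, in which the tool goes at most 50 mm and 8.59 degrees, less where a joint would pass 70% of its speed; a pose out of reach is approached as far as the arm can. A call with a gripper value outside its range is refused whole. The fingers move at their own pace and stop on an object; the grip force is fixed at half the most. Time passes only in rows, so rows that repeat a pose let the fingers close. It gives the time, the measured TCP pose, the force, the opening and the grip force at its end, in the units of the state.
- env.state(): the state, without advancing time (a new reading comes with each control period).
- env.read_camera(name): name is "side" or "top" or "wrist"; returns a dict with "frame" (480x640x3 uint8, red, green, blue), "vertical_fov" (degrees; the focal length in pixels is half the picture's height over the tangent of half this angle, whatever the lens; pixels are square), "cx", "cy" (the principal point, pixels), "world_from_camera" (4x4, takes a point from camera to world coordinates); the wrist camera has in their place "hand_eye" (4x4, takes a point from camera to tool coordinates, whose origin is the TCP and whose axes are the flange's). Camera axes: x right, y down, z forward; pixel columns grow to the right and rows downward; lengths in mm; the calibration is good to about 2 mm. A picture is of the moment at which its call begins: read the wrist's pose just before it. There is no depth.
- env.job_done(): hands the job in; it is judged then, once.
The state is a dict: "t": time; "joints": joint angles; "qvel": joint speeds; "tau": joint torques, N m; "eef_pos": TCP position; "tcp_rot": TCP orientation; "ft_force": force on the tool from outside, world axes, zero at the start; "moment": the same for the moment, N m; "opening": opening from 0.0 (shut) to 1.0 (fully open); "grip_force": force on a finger pad.
Only numpy, scipy, OpenCV 4.12 (cv2) and the standard library are available. Lean on these libraries where they do the work, as an engineer would, in place of code of your own. Each camera call takes 0.05 s, during which the arm holds its last target. There are 200 camera calls.

## Working session

There is one attempt and no reset: what is moved stays moved. The work goes in short steps, Python scripts to look and compute and a tool call to move; the robot and the scene stay as the last step left them, time stands still between calls to the robot, and variables do not carry over. Pictures are saved under pics/ and viewed, at most 14 in all, crops included, and the job is handed in when it is done.

Besides the shell and the picture viewer there is one more tool, called after "Call:" as name([rows], argument=value, ...), one row to a line, values as JSON. arm_command: Moves the arm, as the interface text tells. Its arguments: {"type":"object","properties":{"targets":{"type":"array","items":{"type":"array","items":{"type":"number"}}}},"required":["targets"]}

```bash
mkdir -p pics; ls; python3 - <<'E'
from cell import env
import cv2
s=env.state();print({k:s[k] for k in('t','eef_pos','tcp_rot','opening')})
for n in('top','side'):
    c=env.read_camera(n);cv2.imwrite(f'pics/{n}0.png',c['frame'][:,:,::-1]);print(n,c['vertical_fov'],c['cx'],c['cy'],c['world_from_camera'])
E
```

```text
pics
{'t': 0.0, 'eef_pos': array([ 153.88171494, -605.46278441,  176.0702298 ]), 'tcp_rot': array([-3.14050204e+00, -1.17180604e-04,  2.48801007e-01]), 'opening': 0.998233163687725}
top 42.60798009673448 317.64974812438584 245.30750258725917 [[ 2.87194228e-03 -9.86668332e-01  1.62718637e-01  3.54193118e+02]
 [-9.99912118e-01 -4.93943373e-03 -1.23027883e-02 -9.17330991e+01]
 [ 1.29425095e-02 -1.62669004e-01 -9.86595807e-01  1.37413545e+03]
 [ 0.00000000e+00  0.00000000e+00  0.00000000e+00  1.00000000e+00]]
side 48.55237028170396 322.5542450066213 236.8004073680855 [[-9.31357183e-01 -2.34120577e-01  2.78857228e-01  1.80340717e+02]
 [-3.63693110e-01  6.34681927e-01 -6.81840284e-01  8.57098116e+02]
 [-1.73528022e-02 -7.36455298e-01 -6.76263613e-01  1.02040263e+03]
 [ 0.00000000e+00  0.00000000e+00  0.00000000e+00  1.00000000e+00]]
```

View pics/top0.png

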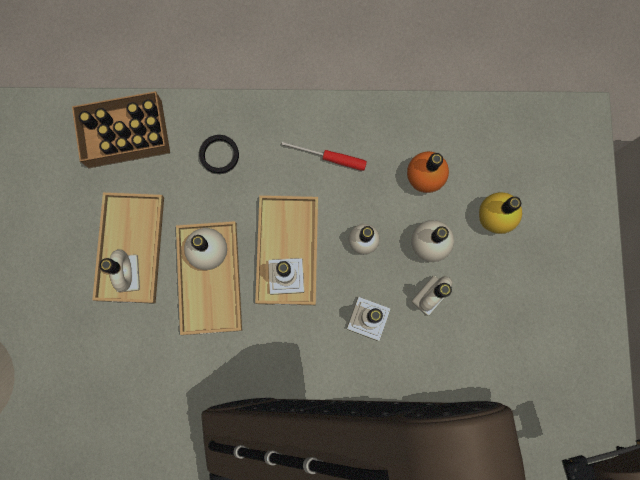

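View pics/side0.png

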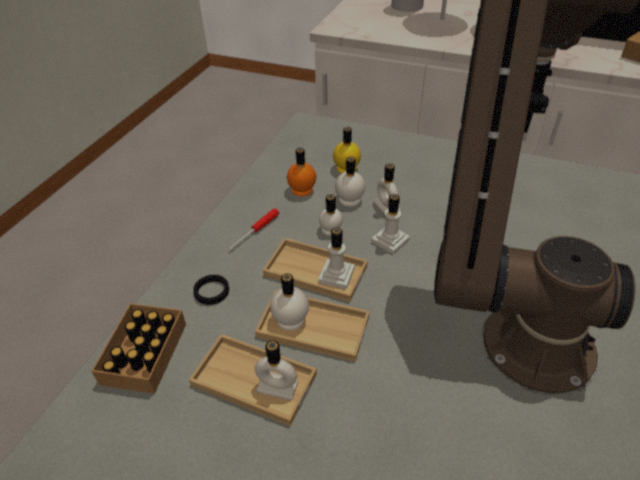

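The balls in the top view are the large white one (434,241), the small white one (364,239), orange (428,172) and yellow (501,213). ball_mid is the one at (434,241): it is white and as large as the twin at (205,248). The one at (364,239) is the odd small lamp. The others are: loose column (370,317), loose ring (434,294), ring twin (118,270) in the left tray, ball twin (205,248) in the middle tray and column twin (285,275) in the right tray. I'll confirm with an enlarged crop while I measure.

```bash
cat > h.py <<'E'
import numpy as np, cv2
from cell import env
def ray(c,T,u,v,z):
    f=c['frame'].shape[0]/2/np.tan(np.radians(c['vertical_fov'])/2)
    d=T[:3,:3]@np.array([(u-c['cx'])/f,(v-c['cy'])/f,1]);o=T[:3,3]
    return (o+d*(z-o[2])/d[2])[:2]
def rpy(r):
    from scipy.spatial.transform import Rotation as R
    return R.from_euler('xyz',r).as_matrix()
E
python3 - <<'E'
from h import *
c=env.read_camera('top');T=c['world_from_camera'];im=c['frame'];hsv=cv2.cvtColor(im,cv2.COLOR_RGB2HSV)
cv2.imwrite('pics/crop0.png',cv2.resize(im[190:350,330:530,::-1],(800,640))[:600])
P=lambda u,v,z:ray(c,T,u,v,z)
near=dict(column=(375,315,158),ring=(443,290,150),ball=(440,233,148),small=(366,233,118),ringT=(107,265,156),ballT=(200,241,154),colT=(285,267,164))
for n,(u,v,z) in near.items():
    w=im[v-12:v+13,u-12:u+13].astype(int);h=hsv[v-12:v+13,u-12:u+13]
    # disc: olive, saturated, mid brightness
    m=((w[...,0]-w[...,2]>25)&(h[...,2]>70)&(h[...,2]<190)&(h[...,1]>70)).astype(np.uint8)
    k,l,st,ce=cv2.connectedComponentsWithStats(m)
    j=1+min(range(k-1),key=lambda j:np.hypot(*(ce[j+1]-12))-0.05*st[j+1,4]) if k>1 else None
    print(n,st[j,4],im[v,u],'px',(ce[j]+[u-12,v-12]).round(1),P(*(ce[j]+[u-12,v-12]),z).round(0))
wood=cv2.inRange(hsv,(10,60,120),(28,255,255));wood[:180]=0;wood[:,330:]=0
wood=cv2.morphologyEx(wood,cv2.MORPH_CLOSE,np.ones((9,9)))
for q in cv2.findContours(wood,0,2)[0]:
    if cv2.contourArea(q)>2000:
        b=cv2.boxPoints(cv2.minAreaRect(cv2.convexHull(q)));B=np.array([P(*p,24) for p in b],np.float32)
        r=cv2.minAreaRect(B);print('tray',b.round().tolist(),np.round(r[0]),np.round(r[1]),round(r[2],1))
white=cv2.inRange(hsv,(0,0,165),(180,45,255))
for q in cv2.findContours(white,0,2)[0]:
    if 200<cv2.contourArea(q)<6000 and q[:,0,1].min()>180: print('white',q[:,0].mean(0).round(),cv2.contourArea(q),cv2.minAreaRect(q))
E
```

```text
column 46 [78 79 76] px [375.5 314.7] [ 417. -221.]
ring 48 [78 78 74] px [444.5 289. ] [ 469. -361.]
ball 50 [77 78 75] px [441.7 232.2] [ 585. -359.]
small 47 [76 76 73] px [367.2 231.6] [ 591. -210.]
ringT 278 [67 69 65] px [101.9 265.1] [513. 322.]
ballT 46 [73 76 74] px [197.5 240.5] [564. 134.]
colT 49 [72 73 69] px [283.  267.1] [510. -38.]
tray [[174.0, 224.0], [235.0, 221.0], [241.0, 331.0], [180.0, 335.0]] [505. 135.] [248. 136.] 4.4
tray [[255.0, 303.0], [257.0, 195.0], [318.0, 196.0], [315.0, 304.0]] [569. -39.] [137. 243.] 88.9
tray [[92.0, 300.0], [101.0, 189.0], [162.0, 194.0], [152.0, 305.0]] [573. 315.] [136. 254.] 87.8
white [371. 318.] 482.0 ((368.44146728515625, 318.3731994628906), (34.175445556640625, 33.97789764404297), 20.2248592376709)
white [284. 277.] 564.0 ((285.61846923828125, 275.63232421875), (33.725772857666016, 34.00312423706055), 86.8201675415039)
white [440. 245.] 281.5 ((439.27447509765625, 245.49098205566406), (17.851961135864258, 29.48699188232422), 69.67686462402344)
white [206. 248.] 490.0 ((206.25843811035156, 248.28652954101562), (28.51394271850586, 32.435935974121094), 32.00538635253906)
```

View pics/crop0.png

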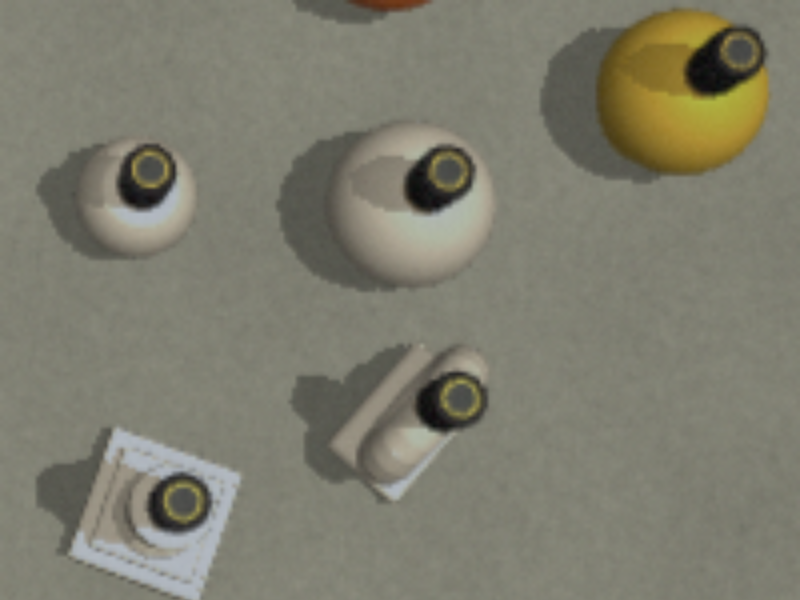

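The crop confirms it: the large white ball (ball_mid) has its holder at crop (449,172), the small ball at (152,170), the ring at (462,399) with its plane at about -40°, and the column at (183,500) with its plinth turned about -20°. I'm heading for the column first.

Call:
arm_command([
  [70,-60,-70,0,0.6],
  [110,-95,-70,0,0.6],
  [150,-130,-70,0,0.6],
  [190,-165,-70,0,0.6],
  [225,-200,-70,0,0.6],
])

```text
t: 0.65
eef_pos: [287.7, -410.1, 243.0]
tcp_rot: [3.141, -0.0, 0.248]
ft_force: [0.9, -0.8, 0.8]
opening: 0.642
grip_force: 0.0
```

Call:
arm_command([
  [40,-35,0,8,0.6],
  [80,-70,0,16,0.6],
  [124,-108,0,24,0.6],
  [124,-108,0,34,0.6],
  [124,-108,0,34,0.6],
])

```text
t: 1.15
eef_pos: [381.8, -273.9, 242.7]
tcp_rot: [-3.141, -0.0, -0.347]
ft_force: [-0.7, -1.6, -0.2]
opening: 0.601
grip_force: 0.0
```

```bash
cat >> h.py <<'E'
def go(x,y,z,yaw):
    "tool shift and turn from the current pose to a world pose (yaw deg)"
    s=env.state();R=rpy(s['tcp_rot']);d=R.T@(np.array([x,y,z])-s['eef_pos'])
    t=(np.degrees(s['tcp_rot'][2])-yaw+180)%360-180
    print('t',round(s['t'],2),'at',s['eef_pos'].round(1),'yaw',np.degrees(s['tcp_rot'][2]).round(1),'op',round(s['opening'],2),'grip',round(s['grip_force'],1),'-> shift',d.round(0),'turn',round(t,1))
def wrist(name=None):
    s=env.state();c=env.read_camera('wrist');T=np.eye(4);T[:3,:3]=rpy(s['tcp_rot']);T[:3,3]=s['eef_pos']
    if name: cv2.imwrite(f'pics/{name}.png',c['frame'][:,:,::-1])
    return c,T@c['hand_eye']
E
python3 -c "
from h import *
go(417,-221,240,-20);c,T=wrist('w1');print(c['hand_eye'].round(2),c['vertical_fov'],c['cx'],c['cy'])"
```

```text
t 1.15 at [ 381.8 -273.9  242.7] yaw -19.9 op 0.6 grip 0.0 -> shift [ 15. -62.   3.] turn 0.1
[[  -0.     -0.96   -0.27   75.32]
 [   1.     -0.     -0.      0.34]
 [   0.     -0.27    0.96 -208.77]
 [   0.      0.      0.      1.  ]] 69.69469661225294 317.4893565496711 240.6666455792502
```

View pics/w1.png

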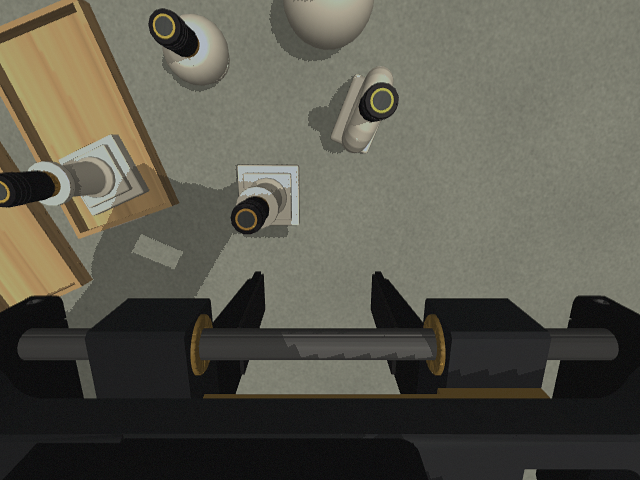

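The wrist view shows the loose column's holder at (246,219) with its plinth square to the tool, the ring holder at (381,100), the small ball at (164,26) and the column twin at (5,190) on the left.

```bash
python3 -c "
from h import *
c,T=wrist()
for n,u,v,z in(('col',246,219,158),('ring',381,100,150),('small',164,26,118),('colT',5,190,164)): print(n,ray(c,T,u,v,z).round(1))
p=ray(c,T,246,219,158);go(p[0],p[1],240,-20)"
```

```text
col [ 414.3 -220.9]
ring [ 466.9 -361.1]
small [ 588.3 -210.4]
colT [506.2 -43.6]
t 1.25 at [ 380.9 -275.8  242.6] yaw -19.7 op 0.6 grip 0.0 -> shift [ 13. -63.   3.] turn 0.3
```

Call:
arm_command([
  [14,-42,0,0,0.6],
  [14,-62,0,0,0.6],
  [14,-62,0,0,0.6],
])

```text
t: 1.55
eef_pos: [414.9, -221.8, 242.5]
tcp_rot: [-3.141, 0.0, -0.341]
ft_force: [0.3, -0.2, 0.4]
opening: 0.601
grip_force: 0.0
```

```bash
python3 -c "
from h import *
go(415.5,-221,117,-20)"
```

```text
t 1.55 at [ 414.9 -221.8  242.5] yaw -19.6 op 0.6 grip 0.0 -> shift [  0.  -1. 125.] turn 0.4
```

Call:
arm_command([
  [0,0,40,0,0.6],
  [0,0,80,0,0.6],
  [0,0,105,0,0.6],
  [0,0,124,0,0.6],
  [0,0,124,0,0.6],
])

```text
t: 2.05
eef_pos: [413.2, -223.3, 116.6]
tcp_rot: [-3.141, 0.004, -0.345]
ft_force: [-0.0, -0.4, -0.3]
opening: 0.599
grip_force: 0.0
```

Call:
arm_command([
  [0,0,0,0,0.35],
  [0,0,0,0,0.2],
  [0,0,0,0,0.15],
  [0,0,0,0,0.1],
  [0,0,0,0,0.1],
])

```text
t: 2.55
eef_pos: [414.9, -222.9, 119.2]
tcp_rot: [3.141, -0.001, -0.345]
ft_force: [0.4, 2.7, 4.8]
opening: 0.268
grip_force: 30.0
```

Call:
arm_command([
  [0,0,-10,0,0.1],
  [0,0,-40,0,0.1],
  [0,0,-80,0,0.1],
  [0,0,-125,0,0.1],
  [0,0,-170,0,0.1],
])

```text
t: 3.05
eef_pos: [414.2, -222.6, 291.2]
tcp_rot: [3.141, -0.0, -0.344]
ft_force: [0.9, -0.5, -0.3]
opening: 0.1
grip_force: 0.0
```

```bash
python3 -c "
from h import *
go(628,-41,310,0)"
```

```text
t 3.05 at [ 414.2 -222.6  291.2] yaw -19.7 op 0.1 grip 0.0 -> shift [ 140. -243.  -19.] turn -19.7
```

The grip was lost during the lift, so I'll look.

```bash
python3 -c "
from h import *
c,T=wrist('w2')
c=env.read_camera('side');cv2.imwrite('pics/s2.png',cv2.resize(c['frame'][140:320,250:490,::-1],(800,600)))"
```

```text
(no output)
```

View pics/w2.png

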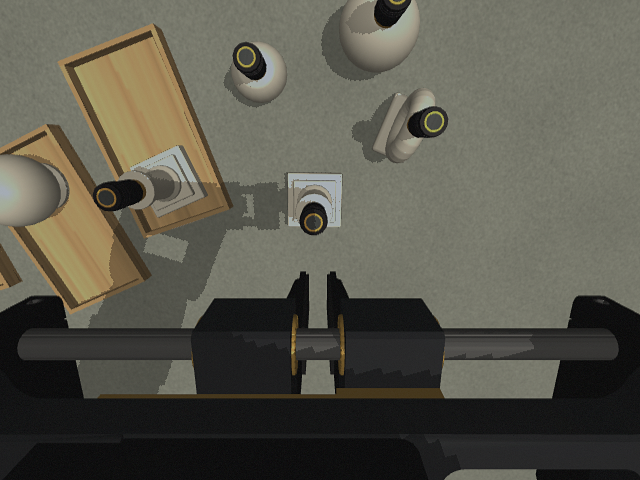

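View pics/s2.png

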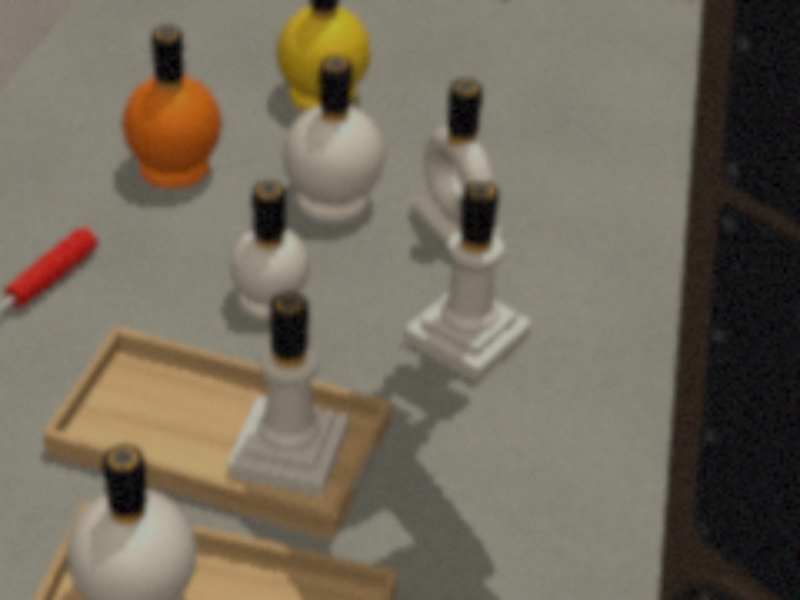

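The column is still upright, with its holder disc at wrist (313,219), so the pads slipped off it. I'll re-measure along the tool x axis.

```bash
python3 -c "
from h import *
c,T=wrist();s=env.state();R=rpy(s['tcp_rot'])
for n,u,v,z in(('col',313,219,158),('colT',105,195,164),('ring',434,121,150)):
  p=ray(c,T,u,v,z);d=R.T@(np.r_[p,z]-s['eef_pos']);print(n,p.round(1),'tool',d.round(1))
S=env.read_camera('side');print('side',ray(S,S['world_from_camera'],250+481*.3,140+188*.3,158).round(1))
C=env.read_camera('top');cv2.imwrite('pics/t2.png',cv2.resize(C['frame'][280:350,330:420,::-1],(720,560)))
"
```

```text
col [ 420.2 -220.8] tool [  3.   -4.3 133.6]
colT [513.4 -36.6] tool [  28.6 -209.1  127.4]
ring [ 470.1 -364.2] tool [ 98.4 113.8 142.4]
side [ 417.3 -221.9]
```

View pics/t2.png

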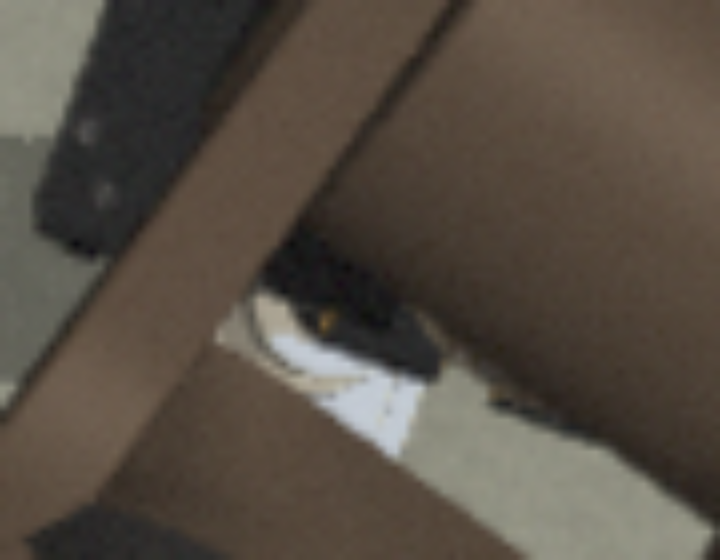

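Call:
arm_command([
  [3,-2,0,0,0.6],
  [3,-2,0,0,0.6],
  [3,-2,0,0,0.6],
])

```text
t: 3.6
eef_pos: [418.1, -221.9, 287.8]
tcp_rot: [-3.141, 0.002, -0.344]
ft_force: [-0.4, -0.4, -0.8]
opening: 0.292
grip_force: 0.0
```

Call:
arm_command([
  [0,0,40,0,0.6],
  [0,0,80,0,0.6],
  [0,0,120,0,0.6],
  [0,0,155,0,0.6],
  [0,0,172,0,0.6],
])

```text
t: 4.1
eef_pos: [416.9, -221.2, 113.7]
tcp_rot: [-3.14, 0.004, -0.345]
ft_force: [0.9, -0.1, 0.7]
opening: 0.598
grip_force: 0.0
```

```bash
python3 -c "
from h import *
go(417.5,-221.5,117,-20)
c,T=wrist();cv2.imwrite('pics/w3.png',cv2.resize(c['frame'][150:400,150:490,::-1],(800,588)))
"
```

```text
t 4.1 at [ 416.9 -221.2  113.7] yaw -19.7 op 0.6 grip 0.0 -> shift [ 1.  0. -3.] turn 0.3
```

View pics/w3.png

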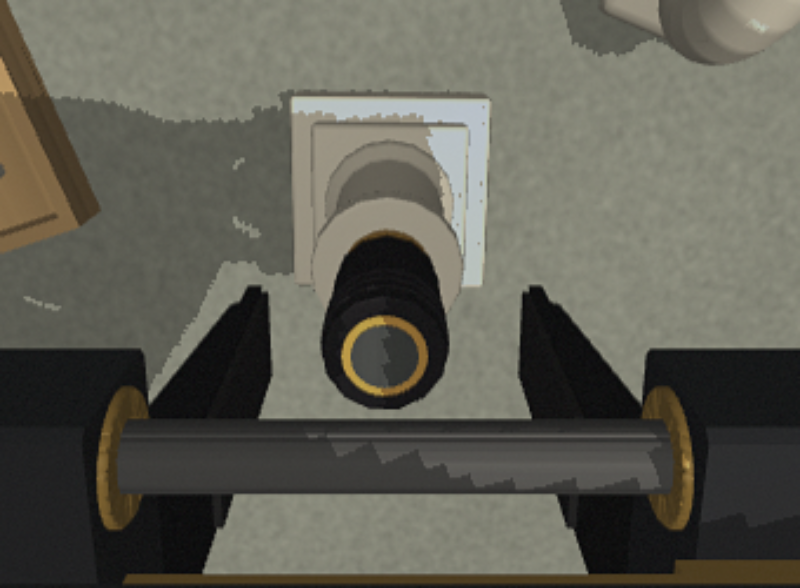

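In the wrist view the finger tips (v≈272, inner gap 110 px) sit at the depth of the holder's top disc (53 px across, centre (314,301)). So the tips are about 38 mm higher than the reported TCP, and the first grasp only caught the holder's top edge. I'll go about 24 mm deeper and watch the force.

Call:
arm_command([
  [0,0,8,0,0.6],
  [0,0,16,0,0.6],
  [0,0,22,0,0.6],
  [0,0,22,0,0.6],
])

```text
t: 4.55
eef_pos: [418.1, -222.0, 94.4]
tcp_rot: [3.142, 0.0, -0.345]
ft_force: [-0.7, -0.7, -0.2]
opening: 0.6
grip_force: 0.0
```

```bash
python3 -c "
from h import *
go(417.5,-221.5,117,-20)
c,T=wrist();cv2.imwrite('pics/w4.png',cv2.resize(c['frame'][150:400,150:490,::-1],(400,294)))
c=env.read_camera('side');cv2.imwrite('pics/s4.png',np.vstack([cv2.resize(c['frame'][120:260,330:470,::-1],(400,300)),cv2.imread('pics/w4.png')]))
"
```

```text
t 4.55 at [ 418.1 -222.    94.4] yaw -19.7 op 0.6 grip 0.0 -> shift [ -1.  -0. -23.] turn 0.3
```

View pics/s4.png

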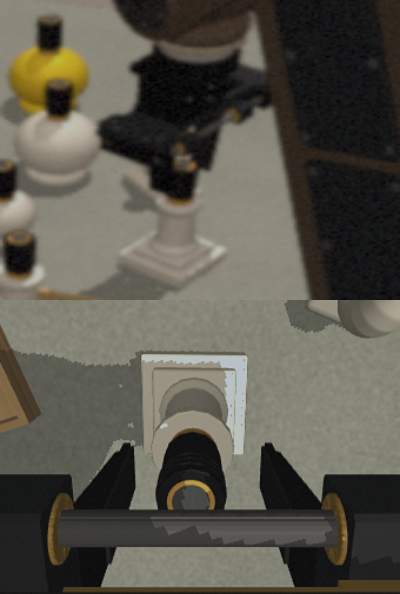

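The side view shows the fingers around the holder, and the wrist view shows its disc at crop (190,498) centred between the pads with nothing touching. Closing.

Call:
arm_command([
  [0,0,0,0,0.35],
  [0,0,0,0,0.2],
  [0,0,0,0,0.1],
  [0,0,0,0,0.1],
  [0,0,0,0,0.1],
])

```text
t: 5.15
eef_pos: [418.1, -221.9, 94.6]
tcp_rot: [-3.141, 0.0, -0.345]
ft_force: [0.3, 1.1, 0.9]
opening: 0.29
grip_force: 29.9
```

Call:
arm_command([
  [0,0,-2,0,0.1],
  [0,0,-4,0,0.1],
  [0,0,-6,0,0.1],
  [0,0,-8,0,0.1],
  [0,0,-8,0,0.1],
])

```text
t: 5.65
eef_pos: [418.2, -222.1, 102.8]
tcp_rot: [3.141, -0.0, -0.345]
ft_force: [0.0, -0.3, -5.2]
opening: 0.29
grip_force: 29.9
```

Call:
arm_command([
  [0,0,-35,0,0.1],
  [0,0,-75,0,0.1],
  [0,0,-115,0,0.1],
  [0,0,-155,0,0.1],
  [0,0,-185,0,0.1],
])

```text
t: 6.15
eef_pos: [418.1, -222.0, 290.1]
tcp_rot: [3.141, -0.002, -0.345]
ft_force: [1.0, -0.4, -5.9]
opening: 0.289
grip_force: 30.0
```

```bash
python3 -c "
from h import *
go(628,-41,285,-1)"
```

```text
t 6.15 at [ 418.1 -222.   290.1] yaw -19.7 op 0.29 grip 30.0 -> shift [ 136. -241.    5.] turn -18.7
```

Call:
arm_command([
  [20,-35,0,0,0.1],
  [42,-75,0,-5,0.1],
  [65,-115,0,-10,0.1],
  [87,-155,0,-14,0.1],
  [110,-195,0,-19,0.1],
])

```text
t: 6.65
eef_pos: [588.5, -74.1, 287.4]
tcp_rot: [3.142, 0.001, -0.01]
ft_force: [1.2, -1.0, -5.3]
opening: 0.291
grip_force: 29.9
```

```bash
python3 - <<'E'
from h import *
go(628,-41,285,-1)
c,T=wrist('w5');c2=env.read_camera('side');im=np.hstack([c['frame'],c2['frame']])[:,:,::-1];cv2.imwrite('pics/w5.png',cv2.resize(im,(800,300)))
E
```

```text
t 6.65 at [588.5 -74.1 287.4] yaw -0.6 op 0.29 grip 29.9 -> shift [ 39. -33.   2.] turn 0.4
```

View pics/w5.png

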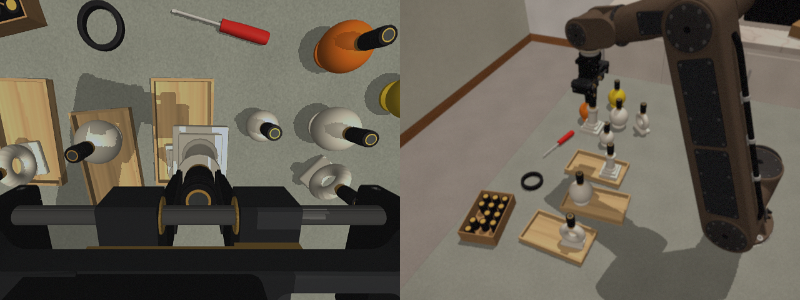

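The wrist view shows the column held upright, with the tray's far rim corners at about (243,126) and (341,125) full-size. I'll cast those rays.

```bash
python3 - <<'E'
from h import *
c,T=wrist();hsv=cv2.cvtColor(c['frame'],cv2.COLOR_RGB2HSV)
a,b=ray(c,T,243,126,24),ray(c,T,342,125,24);print(a.round(),b.round(),'len',np.hypot(*(a-b)).round(),'far mid',((a+b)/2).round())
go(628,-41,285,-0.5)
E
```

```text
[689.  25.] [ 689. -104.] len 129.0 far mid [689. -39.]
t 6.8 at [588.8 -73.7 286.4] yaw -0.5 op 0.29 grip 30.0 -> shift [ 39. -33.   1.] turn -0.0
```

Call:
arm_command([
  [20,-17,0,0,0.1],
  [39,-33,20,0,0.1],
  [39,-33,60,0,0.1],
  [39,-33,100,0,0.1],
  [39,-33,140,0,0.1],
])

```text
t: 7.3
eef_pos: [626.1, -43.7, 146.1]
tcp_rot: [3.141, 0.0, -0.014]
ft_force: [0.3, -1.2, -5.6]
opening: 0.291
grip_force: 30.0
```

Call:
arm_command([
  [0,0,15,0,0.1],
  [0,0,28,0,0.1],
  [0,0,36,0,0.1],
  [0,0,40,0,0.1],
  [0,0,41,0,0.1],
])

```text
t: 7.8
eef_pos: [627.2, -43.3, 107.0]
tcp_rot: [3.141, -0.001, -0.013]
ft_force: [0.4, -0.5, -4.7]
opening: 0.289
grip_force: 30.0
```

Call:
arm_command([
  [0,0,2,0,0.1],
  [0,0,3,0,0.1],
  [0,0,4,0,0.1],
  [0,0,5,0,0.1],
  [0,0,5,0,0.1],
])

```text
t: 8.3
eef_pos: [627.6, -43.3, 102.3]
tcp_rot: [3.141, -0.002, -0.013]
ft_force: [1.2, -0.4, 0.5]
opening: 0.287
grip_force: 30.0
```

It's on the floor, since the weight has come off the wrist. Releasing.

Call:
arm_command([
  [0,0,0,0,0.3],
  [0,0,0,0,0.33],
  [0,0,0,0,0.45],
  [0,0,0,0,0.6],
  [0,0,0,0,0.6],
])

```text
t: 8.8
eef_pos: [627.0, -43.1, 101.6]
tcp_rot: [3.142, -0.0, -0.013]
ft_force: [-0.1, 0.2, 0.3]
opening: 0.527
grip_force: 0.0
```

Call:
arm_command([
  [0,0,-20,0,0.6],
  [0,0,-60,0,0.6],
  [0,0,-100,0,0.6],
  [0,0,-140,0,0.6],
  [0,0,-150,0,0.6],
])

```text
t: 9.3
eef_pos: [628.2, -43.3, 256.3]
tcp_rot: [3.14, -0.007, -0.013]
ft_force: [0.5, 0.6, -0.5]
opening: 0.601
grip_force: 0.0
```

```bash
python3 -c "
from h import *
go(585,-359,250,0)"
```

```text
t 9.3 at [628.2 -43.3 256.3] yaw -0.7 op 0.6 grip 0.0 -> shift [-39. 316.   6.] turn -0.7
```

Call:
arm_command([
  [-12,50,0,0,0.6],
  [-24,100,0,0,0.6],
  [-36,150,0,0,0.6],
  [-48,200,0,0,0.6],
  [-60,250,0,0,0.6],
])

```text
t: 9.8
eef_pos: [564.5, -287.1, 251.0]
tcp_rot: [-3.141, 0.001, -0.013]
ft_force: [-0.8, 0.4, 0.3]
opening: 0.598
grip_force: 0.0
```

Call:
arm_command([
  [-10,40,0,0,0.6],
  [-17,65,0,0,0.6],
  [-17,65,0,0,0.6],
])

```text
t: 10.1
eef_pos: [546.2, -353.2, 250.3]
tcp_rot: [-3.141, 0.001, -0.017]
ft_force: [0.2, 0.9, 0.4]
opening: 0.602
grip_force: 0.0
```

```bash
cat >> h.py <<'E'
def discs(c,T,z):
    "gold ring outlines of holder tops -> px, world"
    h=cv2.cvtColor(c['frame'],cv2.COLOR_RGB2HSV);m=cv2.inRange(h,(15,90,70),(32,255,255));m=cv2.morphologyEx(m,cv2.MORPH_CLOSE,np.ones((3,3)))
    for q in cv2.findContours(m,0,2)[0]:
        (u,v),(a,b),_=cv2.minAreaRect(q)
        if 12<a<60 and 12<b<60 and .75<a/b<1.33: print('px',round(u),round(v),'size',round(a),round(b),ray(c,T,u,v,z).round(1))
E
python3 -c "
from h import *
go(585,-359,250,0)
c,T=wrist('w6');discs(c,T,148)"
```

```text
t 10.1 at [ 546.2 -353.2  250.3] yaw -1.0 op 0.6 grip 0.0 -> shift [39.  5.  0.] turn -1.0
px 326 307 size 18 18 [ 465.8 -359.8]
px 6 296 size 26 21 [483.3 -44.9]
px 322 188 size 21 20 [ 582.8 -357.5]
px 170 182 size 19 19 [ 591.5 -221.1]
px 501 110 size 24 22 [ 646.4 -509.8]
```

View pics/w6.png

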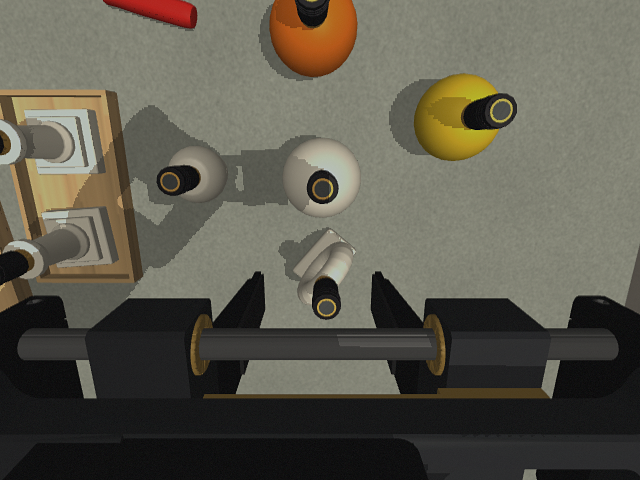

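The wrist view shows ball_mid's holder at (322,188), white and full size, the small ball at (170,182) and the ring at (326,307). The column stands well in its tray. Now for the ball.

Call:
arm_command([
  [37,4,0,0,0.6],
  [37,4,30,0,0.6],
  [37,4,60,0,0.6],
  [37,4,90,0,0.6],
  [37,4,120,0,0.6],
])

```text
t: 10.65
eef_pos: [585.0, -352.9, 130.2]
tcp_rot: [-3.141, 0.0, -0.011]
ft_force: [0.1, -0.2, -0.6]
opening: 0.601
grip_force: 0.0
```

```bash
python3 -c "
from h import *
go(583.5,-358,84.5,-1)"
```

```text
t 10.65 at [ 585.  -352.9  130.2] yaw -0.7 op 0.6 grip 0.0 -> shift [-1.  5. 46.] turn 0.3
```

Call:
arm_command([
  [-1,4,15,0,0.6],
  [-1,4,30,0,0.6],
  [-1,4,40,0,0.6],
  [-1,4,46,0,0.6],
  [-1,4,46,0,0.6],
])

```text
t: 11.15
eef_pos: [583.6, -358.6, 85.4]
tcp_rot: [-3.142, 0.0, -0.013]
ft_force: [-0.0, -0.6, 0.9]
opening: 0.6
grip_force: 0.0
```

Call:
arm_command([
  [0,0,0,0,0.35],
  [0,0,0,0,0.2],
  [0,0,0,0,0.1],
  [0,0,0,0,0.1],
  [0,0,0,0,0.1],
])

```text
t: 11.65
eef_pos: [583.6, -358.6, 85.9]
tcp_rot: [3.142, -0.0, -0.013]
ft_force: [0.6, 1.6, 1.9]
opening: 0.291
grip_force: 30.0
```

Call:
arm_command([
  [0,0,-2,0,0.1],
  [0,0,-5,0,0.1],
  [0,0,-8,0,0.1],
  [0,0,-8,0,0.1],
])

```text
t: 12.05
eef_pos: [583.6, -358.9, 94.0]
tcp_rot: [3.141, -0.0, -0.013]
ft_force: [0.1, -0.2, -3.8]
opening: 0.29
grip_force: 30.0
```

Call:
arm_command([
  [0,0,-35,0,0.1],
  [0,0,-75,0,0.1],
  [0,0,-115,0,0.1],
  [0,0,-155,0,0.1],
  [0,0,-195,0,0.1],
])

```text
t: 12.55
eef_pos: [583.2, -358.5, 290.2]
tcp_rot: [3.142, 0.0, -0.013]
ft_force: [-0.2, -1.1, -3.8]
opening: 0.285
grip_force: 30.0
```

```bash
python3 -c "
from h import *
go(445,131,287,3.5)"
```

```text
t 12.55 at [ 583.2 -358.5  290.2] yaw -0.7 op 0.28 grip 30.0 -> shift [-145. -488.    3.] turn -4.2
```

Call:
arm_command([
  [-12,-40,0,0,0.1],
  [-26,-88,0,0,0.1],
  [-40,-136,0,0,0.1],
  [-54,-184,0,0,0.1],
  [-68,-230,0,0,0.1],
])

```text
t: 13.05
eef_pos: [517.5, -126.0, 288.6]
tcp_rot: [-3.142, -0.0, -0.013]
ft_force: [1.9, -0.4, -4.0]
opening: 0.289
grip_force: 30.0
```

Call:
arm_command([
  [-14,-48,0,0,0.1],
  [-28,-95,0,0,0.1],
  [-43,-143,0,-2,0.1],
  [-57,-190,0,-4,0.1],
  [-70,-235,0,-4,0.1],
])

```text
t: 13.55
eef_pos: [450.4, 109.8, 288.8]
tcp_rot: [-3.142, -0.001, 0.058]
ft_force: [2.3, -0.4, -3.6]
opening: 0.292
grip_force: 30.0
```

```bash
python3 -c "
from h import *
go(445,131,287,3.5)
c,T=wrist('w7');discs(c,T,154)"
```

```text
t 13.55 at [450.4 109.8 288.8] yaw 3.3 op 0.29 grip 30.0 -> shift [ -4. -21.   2.] turn -0.2
px 317 311 size 32 40 [349.5 105.1]
px 476 173 size 20 20 [507.3 -42.1]
px 106 145 size 20 19 [513.3 317.1]
px 508 30 size 25 22 [631.8 -48. ]
```

View pics/w7.png

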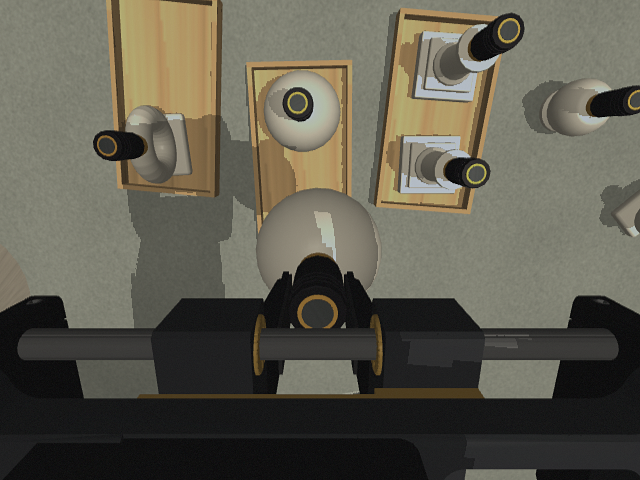

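The wrist view shows the ball held, the ball twin's holder at (297,103), the tray's far rim corners at (248,63) and (352,61), and the ring tray's near corners at (118,190) and (216,197).

```bash
python3 -c "
from h import *
c,T=wrist()
P=lambda u,v,z:ray(c,T,u,v,z)
print('ballT',P(297,103,154).round());a,b=P(248,63,24),P(352,61,24);print('far',a.round(),b.round(),((a+b)/2).round(),np.hypot(*(a-b)))
print('left edge pt',P(257,235,24).round(),'right edge pt',P(352,180,24).round())
a,b=P(118,190,24),P(216,197,24);print('ringtray near',a.round(),b.round(),((a+b)/2).round(),np.hypot(*(a-b)));print('up',P(108,3,24).round(),P(219,3,24).round())
go(446,130,287,3.5)
"
```

```text
ballT [559. 141.]
far [616. 213.] [626.  84.] [621. 148.] 129.72321177619887
left edge pt [394. 199.] right edge pt [479.  71.]
ringtray near [447. 391.] [445. 256.] [446. 324.] 134.43262406284964
up [672. 381.] [679. 248.]
t 13.65 at [449.7 112.2 288.9] yaw 3.5 op 0.29 grip 29.9 -> shift [ -3. -18.   2.] turn 0.0
```

Call:
arm_command([
  [-6,-21,20,0,0.1],
  [-6,-21,60,0,0.1],
  [-6,-21,100,0,0.1],
  [-6,-21,140,0,0.1],
  [-6,-21,165,0,0.1],
])

```text
t: 14.15
eef_pos: [443.5, 128.2, 121.4]
tcp_rot: [3.141, 0.002, 0.057]
ft_force: [0.2, -0.2, -3.8]
opening: 0.29
grip_force: 30.0
```

Call:
arm_command([
  [0,0,10,0,0.1],
  [0,0,18,0,0.1],
  [0,0,24,0,0.1],
  [0,0,26,0,0.1],
  [0,0,26,0,0.1],
])

```text
t: 14.65
eef_pos: [444.7, 128.7, 98.0]
tcp_rot: [3.142, -0.001, 0.057]
ft_force: [-0.2, -0.3, -3.9]
opening: 0.289
grip_force: 30.0
```

Call:
arm_command([
  [0,-2,2,0,0.1],
  [0,-2,3,0,0.1],
  [0,-2,4,0,0.1],
  [0,-2,5,0,0.1],
  [0,-2,5,0,0.1],
])

```text
t: 15.15
eef_pos: [444.5, 130.7, 92.7]
tcp_rot: [-3.142, -0.0, 0.057]
ft_force: [-0.6, 1.1, 0.1]
opening: 0.288
grip_force: 30.0
```

Call:
arm_command([
  [0,0,0,0,0.3],
  [0,0,0,0,0.33],
  [0,0,0,0,0.45],
  [0,0,0,0,0.6],
  [0,0,0,0,0.6],
])

```text
t: 15.65
eef_pos: [444.3, 130.6, 92.6]
tcp_rot: [3.141, -0.0, 0.057]
ft_force: [0.7, -0.3, -0.1]
opening: 0.525
grip_force: 0.0
```

Call:
arm_command([
  [0,0,-20,0,0.6],
  [0,0,-60,0,0.6],
  [0,0,-100,0,0.6],
  [0,0,-140,0,0.6],
  [0,0,-160,0,0.6],
])

```text
t: 16.15
eef_pos: [445.0, 130.8, 255.8]
tcp_rot: [-3.141, -0.004, 0.057]
ft_force: [-0.7, 0.5, 0.2]
opening: 0.597
grip_force: 0.0
```

```bash
python3 -c "
from h import *
go(440,-330,250,3.5);go(468,-361,250,-40)"
```

```text
t 16.15 at [445.  130.8 255.8] yaw 3.3 op 0.6 grip 0.0 -> shift [-31. 460.   6.] turn -0.2
t 16.15 at [445.  130.8 255.8] yaw 3.3 op 0.6 grip 0.0 -> shift [ -5. 492.   6.] turn 43.3
```

Call:
arm_command([
  [0,45,0,0,0.6],
  [0,92,0,0,0.6],
  [0,140,0,0,0.6],
  [-5,185,0,0,0.6],
  [-8,230,0,0,0.6],
])

```text
t: 16.65
eef_pos: [448.9, -101.2, 252.7]
tcp_rot: [3.141, -0.0, 0.057]
ft_force: [0.4, 0.2, 0.3]
opening: 0.599
grip_force: 0.0
```

Call:
arm_command([
  [0,45,0,8,0.6],
  [-5,92,0,16,0.6],
  [-10,140,0,24,0.6],
  [-15,185,0,32,0.6],
  [-20,230,0,40,0.6],
])

```text
t: 17.15
eef_pos: [441.9, -332.2, 252.6]
tcp_rot: [3.142, -0.0, -0.647]
ft_force: [0.1, 0.0, 0.6]
opening: 0.601
grip_force: 0.0
```

```bash
python3 -c "
from h import *
go(468,-361,250,-40)
c,T=wrist();discs(c,T,150);cv2.imwrite('pics/w8.png',c['frame'][:,:,::-1])"
```

```text
t 17.15 at [ 441.9 -332.2  252.6] yaw -37.1 op 0.6 grip 0.0 -> shift [38.  7.  3.] turn 2.9
px 10 288 size 34 38 [575.4 -57.3]
px 325 188 size 21 20 [ 467.1 -359.9]
px 128 178 size 19 19 [ 580.8 -224.6]
```

Call:
arm_command([
  [37,7,0,0,0.6],
  [37,7,30,0,0.6],
  [37,7,60,0,0.6],
  [37,7,90,0,0.6],
  [37,7,120,0,0.6],
])

```text
t: 17.7
eef_pos: [467.8, -357.8, 131.4]
tcp_rot: [3.142, -0.0, -0.641]
ft_force: [-0.2, -0.7, -0.4]
opening: 0.597
grip_force: 0.0
```

```bash
python3 -c "
from h import *
go(467.5,-360.7,86.5,-37)"
```

```text
t 17.7 at [ 467.8 -357.8  131.4] yaw -36.7 op 0.6 grip 0.0 -> shift [ 1.  2. 45.] turn 0.3
```

Call:
arm_command([
  [1,2,15,0,0.6],
  [1,2,30,0,0.6],
  [1,2,40,0,0.6],
  [1,2,45,0,0.6],
  [1,2,45,0,0.6],
])

```text
t: 18.2
eef_pos: [467.4, -360.0, 87.3]
tcp_rot: [3.142, 0.001, -0.641]
ft_force: [-0.4, -0.6, -0.2]
opening: 0.598
grip_force: 0.0
```

Call:
arm_command([
  [0,0,0,0,0.35],
  [0,0,0,0,0.2],
  [0,0,0,0,0.1],
  [0,0,0,0,0.1],
  [0,0,0,0,0.1],
])

```text
t: 18.7
eef_pos: [467.6, -360.2, 87.9]
tcp_rot: [3.142, -0.0, -0.641]
ft_force: [-0.5, 1.8, 2.6]
opening: 0.289
grip_force: 30.0
```

Call:
arm_command([
  [0,0,-2,0,0.1],
  [0,0,-5,0,0.1],
  [0,0,-8,0,0.1],
  [0,0,-8,0,0.1],
])

```text
t: 19.1
eef_pos: [467.6, -360.3, 96.0]
tcp_rot: [3.141, -0.001, -0.641]
ft_force: [-0.2, 0.7, -2.5]
opening: 0.288
grip_force: 30.0
```

Call:
arm_command([
  [0,0,-35,0,0.1],
  [0,0,-75,0,0.1],
  [0,0,-115,0,0.1],
  [0,0,-155,0,0.1],
  [0,0,-195,0,0.1],
])

```text
t: 19.6
eef_pos: [467.2, -359.8, 292.3]
tcp_rot: [3.142, 0.0, -0.641]
ft_force: [0.6, -0.5, -3.5]
opening: 0.292
grip_force: 30.0
```

```bash
python3 -c "
from h import *
go(630,313,290,-3)"
```

```text
t 19.6 at [ 467.2 -359.8  292.3] yaw -36.7 op 0.29 grip 30.0 -> shift [-272. -637.    2.] turn -33.7
```

Call:
arm_command([
  [-14,-34,0,0,0.1],
  [-32,-75,0,-7,0.1],
  [-50,-118,0,-14,0.1],
  [-68,-160,0,-21,0.1],
  [-86,-202,0,-28,0.1],
])

```text
t: 20.1
eef_pos: [519.4, -145.0, 290.6]
tcp_rot: [3.142, -0.0, -0.148]
ft_force: [0.4, 0.3, -3.7]
opening: 0.291
grip_force: 30.0
```

```bash
python3 -c "
from h import *
go(630,313,290,-3)"
```

```text
t 20.1 at [ 519.4 -145.   290.6] yaw -8.5 op 0.29 grip 30.0 -> shift [  42. -469.    1.] turn -5.5
```

Call:
arm_command([
  [4,-45,0,0,0.1],
  [8,-90,0,0,0.1],
  [12,-135,0,0,0.1],
  [16,-180,0,0,0.1],
  [20,-225,0,0,0.1],
])

```text
t: 20.6
eef_pos: [573.4, 74.4, 290.6]
tcp_rot: [3.141, 0.0, -0.153]
ft_force: [0.4, -0.9, -2.5]
opening: 0.289
grip_force: 30.0
```

Call:
arm_command([
  [4,-45,0,0,0.1],
  [8,-90,0,0,0.1],
  [12,-135,0,0,0.1],
  [16,-180,0,-3,0.1],
  [20,-220,0,-6,0.1],
])

```text
t: 21.1
eef_pos: [626.6, 289.2, 290.2]
tcp_rot: [3.141, 0.0, -0.045]
ft_force: [-0.6, -0.5, -2.9]
opening: 0.287
grip_force: 30.0
```

```bash
python3 -c "
from h import *
go(630,313,290,-3)
c,T=wrist('w9')"
```

```text
t 21.1 at [626.6 289.2 290.2] yaw -2.6 op 0.29 grip 30.0 -> shift [  2. -24.   0.] turn 0.4
```

View pics/w9.png

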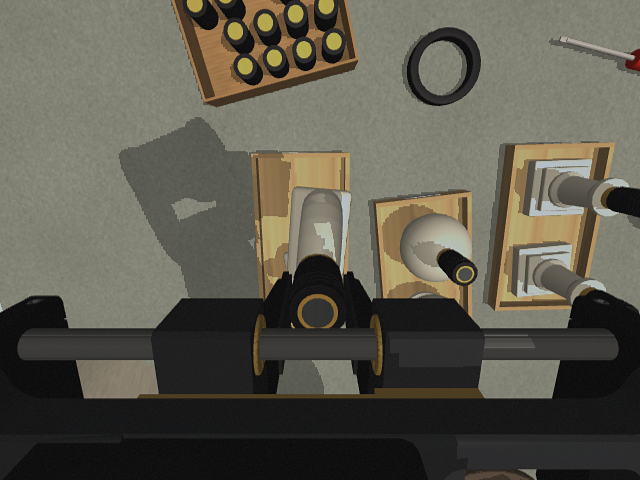

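The ring is held upright and nearly aligned with its tray, whose far rim corners are at (251,153) and (350,153).

```bash
python3 -c "
from h import *
c,T=wrist()
a,b=ray(c,T,251,153,24),ray(c,T,350,153,24);print(a.round(),b.round(),((a+b)/2).round());go(629,312,94,-3)"
```

```text
[694. 381.] [689. 250.] [692. 316.]
t 21.2 at [626.5 291.4 289. ] yaw -2.4 op 0.29 grip 30.0 -> shift [  2. -21. 195.] turn 0.6
```

Call:
arm_command([
  [2,-24,15,0,0.1],
  [2,-24,55,0,0.1],
  [2,-24,95,0,0.1],
  [2,-24,135,0,0.1],
  [2,-24,162,0,0.1],
])

```text
t: 21.7
eef_pos: [628.6, 309.8, 125.4]
tcp_rot: [3.14, 0.003, -0.048]
ft_force: [0.6, 0.4, -2.7]
opening: 0.288
grip_force: 30.0
```

Call:
arm_command([
  [0,0,10,0,0.1],
  [0,0,18,0,0.1],
  [0,0,24,0,0.1],
  [0,0,26,0,0.1],
  [0,0,26,0,0.1],
])

```text
t: 22.2
eef_pos: [630.1, 310.9, 103.3]
tcp_rot: [-3.141, -0.001, -0.048]
ft_force: [0.2, -0.3, -3.9]
opening: 0.287
grip_force: 30.0
```

Call:
arm_command([
  [0,-2,3,0,0.1],
  [0,-2,5,0,0.1],
  [0,-2,6,0,0.1],
  [0,-2,7,0,0.1],
  [0,-2,7,0,0.1],
])

```text
t: 22.7
eef_pos: [629.9, 312.8, 95.4]
tcp_rot: [3.141, 0.0, -0.048]
ft_force: [1.1, -0.5, -3.4]
opening: 0.287
grip_force: 30.0
```

Call:
arm_command([
  [0,0,1,0,0.1],
  [0,0,2,0,0.1],
  [0,0,2,0,0.1],
])

```text
t: 23.0
eef_pos: [630.4, 312.9, 94.3]
tcp_rot: [-3.141, -0.001, -0.048]
ft_force: [0.5, 0.0, 2.1]
opening: 0.288
grip_force: 30.0
```

Grounded. Releasing, retreating and backing away to look.

Call:
arm_command([
  [0,0,0,0,0.3],
  [0,0,0,0,0.33],
  [0,0,0,0,0.45],
  [0,0,0,0,0.6],
  [0,0,0,0,0.6],
])

```text
t: 23.5
eef_pos: [629.8, 312.8, 93.5]
tcp_rot: [3.141, 0.0, -0.048]
ft_force: [0.3, 0.4, -0.0]
opening: 0.526
grip_force: 0.0
```

Call:
arm_command([
  [0,0,-20,0,0.6],
  [0,0,-60,0,0.6],
  [0,0,-100,0,0.6],
  [0,0,-140,0,0.6],
  [0,0,-170,0,0.6],
])

```text
t: 24.0
eef_pos: [630.1, 312.9, 266.5]
tcp_rot: [-3.141, -0.002, -0.048]
ft_force: [-0.1, 0.4, -0.4]
opening: 0.603
grip_force: 0.0
```

Call:
arm_command([
  [-30,-30,-10,0,0.6],
  [-60,-60,-20,0,0.6],
  [-90,-95,-30,0,0.6],
  [-120,-130,-30,0,0.6],
  [-150,-160,-30,0,0.6],
])

```text
t: 24.5
eef_pos: [486.4, 481.3, 293.9]
tcp_rot: [-3.141, -0.0, -0.048]
ft_force: [0.8, 0.7, -0.3]
opening: 0.6
grip_force: 0.0
```

```bash
python3 -c "
from h import *
c=env.read_camera('top')['frame'];d=env.read_camera('side')['frame']
cv2.imwrite('pics/end.png',np.hstack([cv2.resize(c[150:350,60:460],(400,200)),cv2.resize(d[130:430,150:450],(400,400))[:200]])[:,:,::-1] if 0 else np.vstack([cv2.resize(c[170:350,80:480],(640,288)),cv2.resize(d[140:440,150:520],(640,300),interpolation=2)])[:,:,::-1])"
```

```text
(no output)
```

View pics/end.png

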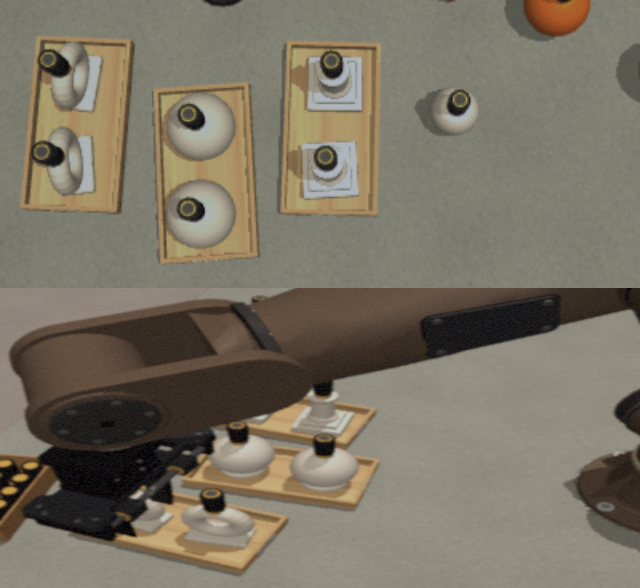

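The end picture shows all three pairs upright on their tray floors with gaps between twins: rings at (70,72) and (66,160), balls at (200,127) and (201,213), columns at (334,82) and (329,168). The small ball at (457,108) hasn't moved. Handing in.

```bash
python3 -c "
from cell import env
print(env.job_done())"
```

```text
the job is handed in; nothing more can be done
None
```

The column, ball and ring lamps each stand upright and released beside their twin without touching it, the small ball lamp is where it was, and the job is handed in; the first column grasp slipped off the holder, but the lamp stayed upright and the second grasp held.

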